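Lean two varnished sample panels against the backboard to dry

TASK

Stand both plywood sample panels on their plain ends and lean them, square and side by side without touching each other, against the front of the backboard to dry: hanging hole at the top, leaning back about 25 degrees from upright. They are freshly varnished, so don't let them fall: keep hold of each panel until its foot stands on the bench and its top edge already rests gently against the backboard, then let go. Leave the other things on the bench where they are.

Things in the scene. Friction and masses are not known exactly. Their poses are not given: they have to be found in the camera images.
- panel_a_centre (a point): one of two alike plywood panels, 160x60x12 mm, about 0.1 kg, with an 18 mm hanging hole on the middle line, 20 mm from one end. Starts flat on the bench, roughly crosswise (along world y); one panel has its hole end to the left, the other to the right. This point is the panel's middle, also in thickness; x runs along the length to the hole end, y across the width, z out of the face that starts upward
- panel_a_foot (a point): middle of the plain end of the same panel (the end without hole), 80 mm from the panel's centre along -x, half-way through the thickness; its axes are the panel's
- panel_b_centre (a point): one of two alike plywood panels, 160x60x12 mm, about 0.1 kg, with an 18 mm hanging hole on the middle line, 20 mm from one end. Starts flat on the bench, roughly crosswise (along world y); one panel has its hole end to the left, the other to the right. This point is the panel's middle, also in thickness; x runs along the length to the hole end, y across the width, z out of the face that starts upward
- panel_b_foot (a point): middle of the plain end of the same panel (the end without hole), 80 mm from the panel's centre along -x, half-way through the thickness; its axes are the panel's
- backboard: upright wooden backboard standing fixed on the bench, 290 mm wide (y), 170 mm high, 15 mm thick, held up by a base plate and two gussets behind it (reaching 90 mm back). Its flat front, the wall to lean on, faces -x (to the robot). Origin: on the bench, in the plane of the front, middle of the width; z up
- glue_bottle: bystander: small white bottle, 51 mm across, 83 mm high, standing; origin at the centre of its underside
- drill_battery: bystander: black drill battery, 87x81x60 mm; origin at the centre of its underside
- tape_measure: bystander: yellow tape measure, 38x72x62 mm, standing; origin at the centre of its underside

How it is judged (in metres and radians):
On the way, in this order (a step that is already met when the one before it is completed fails the run):
1. one panel, still held, stands on its plain end on the bench with its top edge resting against the backboard's front (over 0.2 N), leaning back 12 to 38 degrees (((angle between panel_a_centre's own x axis and vertical between 0.2 and 0.663 rad and height (world z) of panel_a_foot below 0.012 m and angle between the y axis of panel_a_centre and the y axis of backboard, either way round below 0.26 rad and x of panel_a_centre in the frame of backboard below 0 m and y of panel_a_centre in the frame of backboard between -0.115 and 0.115 m and contact force between panel_a and backboard above 0.2 N and contact force between the fingers and panel_a above 0.3 N) or (angle between panel_b_centre's own x axis and vertical between 0.2 and 0.663 rad and height (world z) of panel_b_foot below 0.012 m and angle between the y axis of panel_b_centre and the y axis of backboard, either way round below 0.26 rad and x of panel_b_centre in the frame of backboard below 0 m and y of panel_b_centre in the frame of backboard between -0.115 and 0.115 m and contact force between panel_b and backboard above 0.2 N and contact force between the fingers and panel_b above 0.3 N))), for 0.2 s.
2. with the first panel leaning there, the other one, still held, stands and leans likewise (((angle between panel_a_centre's own x axis and vertical between 0.2 and 0.663 rad and height (world z) of each of panel_a_foot, panel_b_foot below 0.012 m and angle between the y axis of each of panel_a_centre, panel_b_centre and the y axis of backboard, either way round below 0.26 rad and x of each of panel_a_centre, panel_b_centre in the frame of backboard below 0 m and y of panel_a_centre in the frame of backboard between -0.115 and 0.115 m and contact force between panel_a and backboard above 0.2 N and contact force between the fingers and panel_a above 0.3 N and angle between panel_b_centre's own x axis and vertical between 0.2 and 0.663 rad and y of panel_b_centre in the frame of backboard between -0.115 and 0.115 m and contact force between panel_b and backboard above 0.01 N) or (angle between panel_b_centre's own x axis and vertical between 0.2 and 0.663 rad and height (world z) of each of panel_b_foot, panel_a_foot below 0.012 m and angle between the y axis of each of panel_b_centre, panel_a_centre and the y axis of backboard, either way round below 0.26 rad and x of each of panel_b_centre, panel_a_centre in the frame of backboard below 0 m and y of panel_b_centre in the frame of backboard between -0.115 and 0.115 m and contact force between panel_b and backboard above 0.2 N and contact force between the fingers and panel_b above 0.3 N and angle between panel_a_centre's own x axis and vertical between 0.2 and 0.663 rad and y of panel_a_centre in the frame of backboard between -0.115 and 0.115 m and contact force between panel_a and backboard above 0.01 N))), for 0.2 s.
At the end, for the whole second after the job is handed in: Both panels, released and still, stand on their plain ends (under 12 mm up), hole up, leaning 12 to 38 degrees from upright and touching the backboard front, square to it within 15 degrees, middles within 115 mm of its centre line and over 64 mm apart, not touching each other (angle between panel_a_centre's own x axis and vertical between 0.2 and 0.663 rad and height (world z) of each of panel_a_foot, panel_b_foot below 0.012 m and angle between the y axis of each of panel_a_centre, panel_b_centre and the y axis of backboard, either way round below 0.26 rad and x of each of panel_a_centre, panel_b_centre in the frame of backboard below 0 m and y of panel_a_centre in the frame of backboard between -0.115 and 0.115 m and contact force between each of panel_a, panel_b and backboard above 0.01 N and angle between panel_b_centre's own x axis and vertical between 0.2 and 0.663 rad and y of panel_b_centre in the frame of backboard between -0.115 and 0.115 m and horizontal distance between panel_a_centre and panel_b_centre above 0.064 m and contact force between panel_a and panel_b below 0.01 N and linear speed of each of panel_a, panel_b below 0.02 m/s).
It fails at once if a panel is pressed or knocked against the backboard with more than 25 N (contact force between any of panel_a, panel_b and backboard above 25 N).
It fails at once if a bystander is pushed more than 30 mm or knocked over (distance of any of glue_bottle, drill_battery, tape_measure from where it was at the start of the episode above 0.03 m or angle between any of glue_bottle, drill_battery, tape_measure's own z axis and vertical above 0.5 rad).
It also fails if it takes over 72 s, if anything falls off the work surface, if the arm or the gripper's body presses on something with over 40 N, if the wrist force passes 120 N, or if a joint passes its speed limit or range.

ROBOT

A 6-joint arm with a two-finger parallel gripper is mounted at the origin on a cart in front of the work surface, level with it; the furniture and walls round the work are solid. World frame = base frame: x ahead of the robot, y to its left, z up, the work surface at z = 0. Lengths are in m, angles in degrees, forces in N, time in s.
With the tool pointing down it reaches from about 0.325 to 0.85 m from the base axis. Payload 15.5 kg.
Tool frame: the origin (TCP) lies at the very end of the fingers, on their centre line; the grasp point (between the pads) lies arm.grip_depth behind it (arm.grip_depth is the distance from the TCP to the grasp point, in m); z points along the fingers, y is the direction in which the jaws open and shut (so a half turn about z gives the same grasp; the last joint's range is limited). The gripper opens to 91 mm and grips with 3 to 60 N. Pads are 32 mm wide; open, the fingers measure 118 mm over their backs; the gripper's body (76 mm by 178 mm) begins 60 mm behind the grasp point.
Start: joints at [70.674, 28.281, 77.091, -0, 74.628, -5.472], TCP at [0.15, 0.607, 0.214] pointing down, gripper open.
Joint ranges: [-166.48, 166.48], [-47.26, 123.95], [12.59, 153.08], [-70.14, 250.14], [6.76, 159.57], [-176.63, 176.63]. Speed limits (degrees/s): [108.29, 108.29, 147.25, 172.46, 172.46, 172.46].

INTERFACE

Orientations are given as a 3x3 rotation matrix whose columns are the frame's x, y, z axes.
In Python, from rig import arm gives the robot as it stands. Calls block until the motion is done:
- arm.move_to(position, orientation): joint-space move of the TCP to a pose.
- arm.move_l(position, orientation=None, feed=0.15): straight line of the TCP; orientation=None keeps the orientation; feed is the mean speed in m/s.
- arm.move_joints(angles): joint-space move.
- arm.grip(opening): finger opening in m; the grip force is fixed at half the most; returns when the fingers have stopped.
- arm.sleep(seconds).
- arm.solve_ik(position, orientation): joint angles nearest the present ones, or None.
- arm.snapshot(name): name is "side" or "top"; returns the picture (420x560x3 uint8, red, green, blue); there is no depth.
- arm.get_calibration(name): a dict with "intrinsics" (3x3 intrinsics, pixels), "cam_to_world" (4x4, takes a point from camera to world coordinates). Camera axes: x right, y down, z forward; pixel columns grow to the right and rows downward; lengths in m; the calibration is good to about 2 mm. A picture is of the moment at which its call begins. get_calibration takes no time and is no camera call.
A pose or a line that the arm cannot do raises arm.Unreachable and nothing moves.
- arm.sign_off(): hands the job in, once; it reports no verdict.
Readings, each from a call of its own:
- arm.current_t(): time.
- arm.current_joint_positions(): joint angles.
- arm.current_dq(): joint speeds.
- arm.current_tau(): joint torques, N m.
- arm.current_ee_pos(): TCP position.
- arm.current_tool_rot(): TCP orientation.
- arm.current_force(): force on the tool from outside, world axes, zero at the start.
- arm.current_torque(): the same for the moment, N m.
- arm.current_width(): finger opening in m.
Only numpy, scipy, OpenCV 4.12 (cv2) and the standard library are available. Lean on these libraries where they do the work, as an engineer would, in place of code of your own. Each camera call takes 0.05 s, during which the arm holds its last target. There are 200 camera calls.

## Working session

There is one attempt and no reset: what is moved stays moved. The work goes in short steps, each a Python script; the robot and the scene stay as the last script left them, time stands still between calls to the robot, and variables do not carry over. Pictures are saved under pics/ and viewed, about 8 in all and at most 12, crops included, and the job is handed in when it is done.

```bash
mkdir -p pics; ls
python3 - <<'E'
from rig import arm
import cv2,numpy as np
for n in("top","side"):
    im=arm.snapshot(n); cv2.imwrite(f"pics/{n}0.png",cv2.resize(im[:,:,::-1],(800,600),interpolation=cv2.INTER_CUBIC))
    c=arm.get_calibration(n); print(n,np.round(c["intrinsics"],1).tolist(),np.round(c["cam_to_world"],3).tolist())
print(arm.grip_depth,arm.current_t(),arm.current_tool_rot(),arm.current_width())
E
```

```text
pics
top [[492.7, 0.0, 274.6], [0.0, 492.7, 203.4], [0.0, 0.0, 1.0]] [[-0.005, -0.994, 0.111, 0.403], [-1.0, 0.004, -0.007, 0.097], [0.007, -0.111, -0.994, 1.381], [0.0, 0.0, 0.0, 1.0]]
side [[398.7, 0.0, 275.2], [0.0, 398.7, 213.8], [0.0, 0.0, 1.0]] [[0.999, 0.009, -0.043, 0.618], [0.039, -0.638, 0.769, -0.793], [-0.021, -0.77, -0.638, 0.78], [0.0, 0.0, 0.0, 1.0]]
0.0188 0.1 [[-9.70901174e-01  2.39480223e-01 -3.65608159e-04]
 [ 2.39480474e-01  9.70900669e-01 -9.96460109e-04]
 [ 1.16336718e-04 -1.05502030e-03 -9.99999437e-01]] 0.09117351093667116
```

View pics/top0.png

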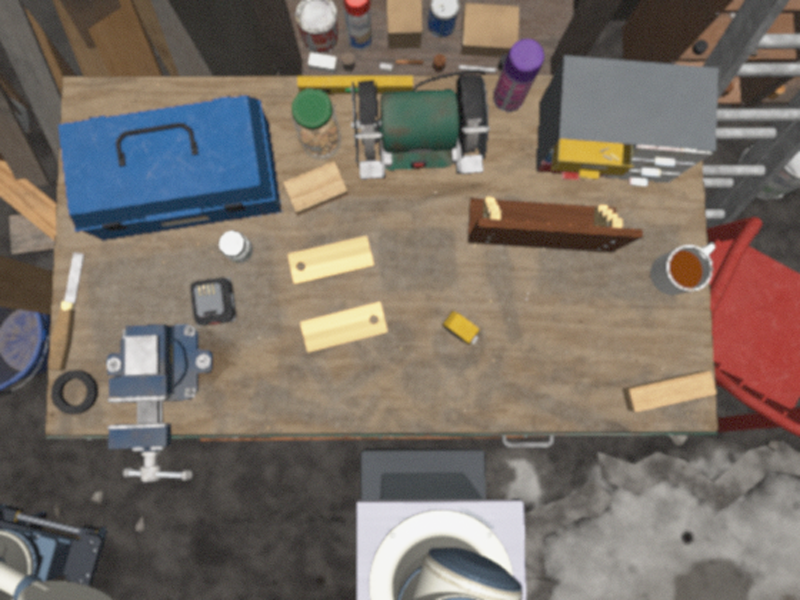

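View pics/side0.png

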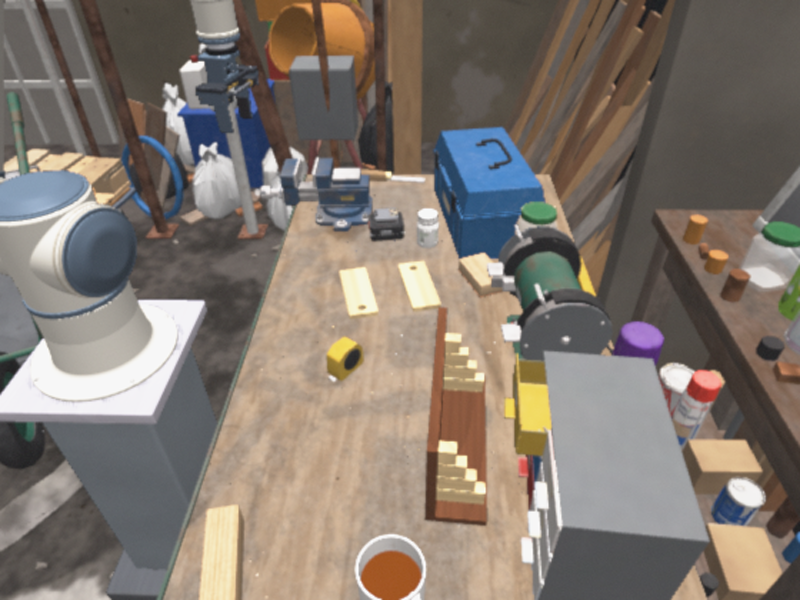

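```bash
cat > h.py <<'E'
from rig import arm
import cv2,numpy as np
def px2w(n,u,v,z):
    c=arm.get_calibration(n);T=np.array(c["cam_to_world"]);d=T[:3,:3]@np.linalg.inv(c["intrinsics"])@[u,v,1]
    return T[:3,3]+d*(z-T[2,3])/d[2]
def w2px(n,p):
    c=arm.get_calibration(n);T=np.array(c["cam_to_world"]);q=np.array(c["intrinsics"])@(T[:3,:3].T@(np.array(p)-T[:3,3]));return q[:2]/q[2]
def crop(n,u0,v0,w,h,s,f):
    im=arm.snapshot(n)[v0:v0+h,u0:u0+w,::-1];cv2.imwrite("pics/"+f,cv2.resize(im,None,fx=s,fy=s,interpolation=cv2.INTER_CUBIC))
E
python3 - <<'E'
from h import *
crop("top",195,155,90,95,6,"c1.png"); crop("top",315,130,145,50,5.5,"c2.png")
a=cv2.imread("pics/c1.png");b=cv2.imread("pics/c2.png")
o=np.zeros((a.shape[0]+b.shape[0],max(a.shape[1],b.shape[1]),3),np.uint8)
o=o[:,:800];o[:a.shape[0],:a.shape[1]]=a;o[a.shape[0]:,:b.shape[1]]=b[:,:800]
print(o.shape);cv2.imwrite("pics/c1.png",a);cv2.imwrite("pics/c2.png",b)
E
```

```text
(845, 798, 3)
```

View pics/c1.png

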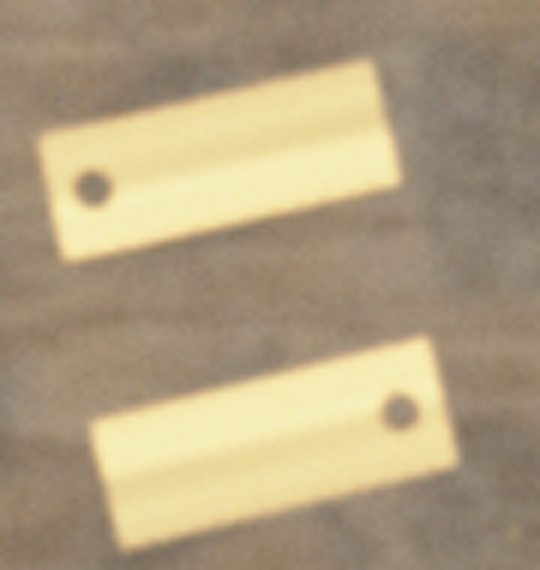

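View pics/c2.png

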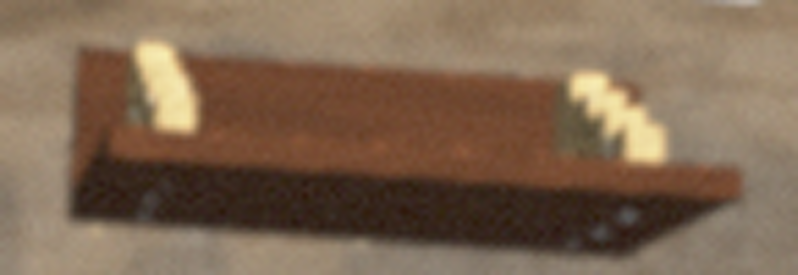

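Run:
```python
from h import *
for nm,C,hole in (("P1",[(38,135),(372,60),(402,184),(65,263)],(93,187)),("P2",[(90,420),(430,337),(459,464),(122,550)],(400,411))):
    W=np.array([px2w("top",195+u/6-.4,155+v/6-.4,.012) for u,v in C]);c=W.mean(0)
    l=((W[1]+W[2])-(W[0]+W[3]))/2; w=((W[3]+W[2])-(W[0]+W[1]))/2
    hw=px2w("top",195+hole[0]/6,155+hole[1]/6,.012)
    print(nm,c.round(4),"len",np.hypot(*l[:2]).round(4),np.hypot(*w[:2]).round(4),"dir",np.degrees(np.arctan2(l[1],l[0])),np.degrees(np.arctan2(w[1],w[0])),hw.round(3))
f=lambda u,v,z:px2w("top",315+u/5.5-.4,130+v/5.5-.4,z).round(4)
print("bottom",f(70,217,0),f(625,253,0),"top",f(100,155,.17),f(740,198,.17))
a,b=f(70,217,0),f(625,253,0);print(np.degrees(np.arctan2(*(a-b)[:2])))
print("tape",px2w("top",462/1.4286,327/1.4286,.05),"bottle",px2w("top",234/1.4286,246/1.4286,.07),"batt",px2w("top",212/1.4286,300/1.4286,.05))
print(w2px("top",[.57,-.2,0])*1.4286, w2px("side",[.57,-.1,0])*1.4286,w2px("side",[.57,-.1,0.17])*1.4286)
```

```text
P1 [0.6188 0.2092 0.012 ] len 0.1608 0.0612 dir -77.1181647558377 -167.13309127886134 [0.605 0.267 0.012]
P2 [0.4865 0.1827 0.012 ] len 0.1613 0.0613 dir -76.20061790511271 -166.51735838511874 [0.5   0.124 0.012]
bottom [ 0.6549 -0.063   0.    ] [ 0.635 -0.35   0.   ] top [ 0.6525 -0.0574  0.17  ] [ 0.6316 -0.3483  0.17  ]
3.9664251571902307
tape [ 0.48169774 -0.04378344  0.05      ] bottle [0.6351784 0.3860249 0.07     ] batt [0.53504715 0.43000931 0.05      ]
[537.49197734 283.57544243] [390.44880027 392.54648541] [387.91645206 322.08344307]
```

```bash
cat >> h.py <<'E'
BY=np.radians(4.0); bx=np.array([np.cos(BY),-np.sin(BY),0]); by=np.array([np.sin(BY),np.cos(BY),0]); B0=np.array([.6435,-.2047,0]); up=np.array([0,0,1.])
OFF=.025
PAN={"P1":(np.array([.6188,.2092,0]),102.9),"P2":(np.array([.4865,.1827,0]),-76.3)}
S={1:np.diag([-1.,1,-1]),-1:np.diag([1.,-1,-1])}
def grasp(n,s,z=.002):
    c,a=PAN[n];a=np.radians(a);xp=np.array([np.cos(a),np.sin(a),0]);yp=np.cross(up,xp)
    return c+OFF*xp+up*z, np.column_stack([xp,yp,up])@S[s]
def place(y,s,lean=25.,gap=0.,dz=0.,z=.002):
    t=np.radians(lean);xp=up*np.cos(t)+bx*np.sin(t);zp=np.cross(xp,by)
    foot=B0+by*y-bx*(.16*np.sin(t)+gap)+up*dz   # rear lower edge on the bench
    return foot+xp*(.08+OFF)+zp*z, np.column_stack([xp,by,zp])@S[s]
E
python3 - <<'E'
from h import *
for n in PAN:
  for s in(1,-1):
    for nm,(p,R) in (("grasp",grasp(n,s)),("lift",grasp(n,s,.25))):
        q=arm.solve_ik(p,R);print(n,s,nm,None if q is None else np.round(q))
for s in(1,-1):
  for y in(.05,-.1):
    for nm,a in(("place",{}),("pre",dict(gap=.06,dz=.03)),("high",dict(gap=.1,dz=.2))):
      p,R=place(y,s,**a);q=arm.solve_ik(p,R);print("place",s,y,nm,p.round(3),None if q is None else np.round(q))
print(place(.05,1)[1].round(2))
E
```

```text
P1 1 grasp None
P1 1 lift None
P1 -1 grasp [16. 45. 83. -0. 53.  3.]
P1 -1 lift [16. 29. 69. -0. 81.  3.]
P2 1 grasp [ 11.  38. 104.  -0.  39.  -2.]
P2 1 lift [11. 17. 89. -0. 73. -2.]
P2 -1 grasp None
P2 -1 lift None
place 1 0.05 place [ 0.622 -0.153  0.096] [-34.  53. 132. 151.  69.  87.]
place 1 0.05 pre [ 0.562 -0.149  0.126] [-40.  52. 141. 147.  76.  82.]
place 1 0.05 high [ 0.522 -0.146  0.296] [-46.  14. 136. 122.  45. 118.]
place 1 -0.1 place [ 0.612 -0.303  0.096] [-52.  50. 121. 128.  59.  98.]
place 1 -0.1 pre [ 0.552 -0.299  0.126] [-59.  46. 127. 122.  61.  96.]
place 1 -0.1 high [ 0.512 -0.296  0.296] [-65.  19. 124.  97.  53. 132.]
place -1 0.05 place [ 0.622 -0.153  0.096] [-34.  53. 132. 151.  69. -93.]
place -1 0.05 pre [ 0.562 -0.149  0.126] [-40.  52. 141. 147.  76. -98.]
place -1 0.05 high [ 0.522 -0.146  0.296] [-46.  14. 136. 122.  45. -62.]
place -1 -0.1 place [ 0.612 -0.303  0.096] [-52.  50. 121. 128.  59. -82.]
place -1 -0.1 pre [ 0.552 -0.299  0.126] [-59.  46. 127. 122.  61. -84.]
place -1 -0.1 high [ 0.512 -0.296  0.296] [-65.  19. 124.  97.  53. -48.]
[[-0.42  0.07  0.9 ]
 [ 0.03  1.   -0.06]
 [-0.91  0.   -0.42]]
```

```bash
cat > fit.py <<'E'
from h import *
from scipy.optimize import least_squares
from scipy.spatial.transform import Rotation as Ro
def fk(k,q,full=False):
    d1,a1,lat1,L2,a3,L3,lx,ly,L6,c6=k; q=np.radians(q)
    r=lambda ax,a:Ro.from_euler(ax,a).as_matrix()
    R=r('z',q[0]);sh=np.array([0,0,d1])+R@[a1,lat1,0]
    R=R@r('y',q[1]);el=sh+R@[0,0,L2]
    R=R@r('y',q[2])@r('z',q[3]);w=el+R@[0,0,L3]+R@[lx,ly,0]
    R=R@r('y',q[4])@r('z',q[5]+c6);return (el,w,w+R@[0,0,L6],R) if full else (w+R@[0,0,L6],R)
if __name__=="__main__":
    D=[]
    for s in(1,-1):
      for n in PAN:
        for z in(.05,.2,.3):D.append(grasp(n,s,z))
      for y in(.1,0,-.1):
        for g in(0,.1):
          for dz in(0,.1,.2):D.append(place(y,s,gap=g,dz=dz))
    D=[(q,p,R) for p,R in D if (q:=arm.solve_ik(p,R)) is not None]
    D.append((arm.current_joint_positions(),arm.current_ee_pos(),arm.current_tool_rot()))
    def res(k):
        o=[]
        for q,p,R in D:
            P,Q=fk(k,q);o+=list(P-p)+list((Q-R).ravel()*.1)
        return o
    best=min((least_squares(res,[.3,0,0,.4,0,.4,0,.05,.2,c]) for c in(-1.57,0,1.57,3.1)),key=lambda s:s.cost)
    print(len(D),best.x.round(4),np.abs(best.fun).max());np.save("k.npy",best.x)
    k=best.x
    for n,s,y in(("P1",-1,.05),("P1",-1,-.1),("P2",1,.05),("P2",1,-.1)):
        a=np.array(arm.solve_ik(*grasp(n,s,.25)));b=np.array(arm.solve_ik(*place(y,s,gap=.1,dz=.2)))
        print(n,y)
        for t in np.linspace(0,1,7):
            el,w,p,R=fk(k,a+t*(b-a),True);gp=p-.01*R[:,2];xp=R[:,0]*-s
            print("  tcp",p.round(2),"w",w.round(2),"foot",(p-xp*.105).round(2),"top",(p+xp*.055).round(2))
E
python3 fit.py
```

```text
41 [ 2.77400000e-01  6.08000000e-02  7.17000000e-02  4.20800000e-01
  5.37742095e+04  3.31700000e-01  3.34000000e-02 -2.30000000e-02
  2.70900000e-01  1.57080000e+00] 0.0693037803595483
P1 0.05
  tcp [0.55 0.21 0.29] w [0.55 0.21 0.56] foot [0.58 0.1  0.29] top [0.54 0.26 0.29]
  tcp [0.53 0.2  0.26] w [0.55 0.11 0.52] foot [0.54 0.11 0.23] top [0.52 0.25 0.28]
  tcp [0.53 0.2  0.27] w [0.52 0.03 0.48] foot [0.53 0.11 0.2 ] top [0.54 0.24 0.3 ]
  tcp [0.56 0.16 0.29] w [ 0.47 -0.04  0.45] foot [0.55 0.1  0.2 ] top [0.57 0.19 0.33]
  tcp [0.6  0.08 0.3 ] w [ 0.42 -0.09  0.43] foot [0.57 0.04 0.21] top [0.61 0.1  0.35]
  tcp [ 0.6  -0.04  0.31] w [ 0.37 -0.13  0.41] foot [ 0.56 -0.06  0.21] top [ 0.62 -0.03  0.36]
  tcp [ 0.55 -0.17  0.28] w [ 0.31 -0.15  0.4 ] foot [ 0.51 -0.17  0.19] top [ 0.57 -0.17  0.33]
P1 -0.1
  tcp [0.55 0.21 0.29] w [0.55 0.21 0.56] foot [0.58 0.1  0.29] top [0.54 0.26 0.29]
  tcp [0.55 0.15 0.26] w [0.56 0.08 0.52] foot [0.55 0.05 0.23] top [0.54 0.21 0.28]
  tcp [0.55 0.1  0.25] w [ 0.53 -0.03  0.49] foot [0.54 0.01 0.2 ] top [0.56 0.15 0.28]
  tcp [0.57 0.0
[... 950 characters left out ...]
4 ] foot [ 0.51 -0.17  0.19] top [ 0.57 -0.17  0.33]
P2 -0.1
  tcp [0.48 0.14 0.28] w [0.48 0.14 0.55] foot [0.45 0.25 0.28] top [0.49 0.09 0.28]
  tcp [0.47 0.12 0.25] w [0.48 0.05 0.52] foot [0.52 0.21 0.28] top [0.45 0.07 0.24]
  tcp [0.49 0.08 0.25] w [ 0.46 -0.05  0.48] foot [0.59 0.11 0.27] top [0.44 0.07 0.23]
  tcp [0.52 0.03 0.25] w [ 0.43 -0.13  0.46] foot [ 0.61 -0.02  0.26] top [0.47 0.06 0.25]
  tcp [ 0.55 -0.06  0.27] w [ 0.38 -0.2   0.43] foot [ 0.58 -0.15  0.23] top [ 0.53 -0.01  0.29]
  tcp [ 0.55 -0.18  0.28] w [ 0.32 -0.26  0.42] foot [ 0.52 -0.25  0.2 ] top [ 0.56 -0.14  0.32]
  tcp [ 0.5  -0.32  0.29] w [ 0.26 -0.3   0.4 ] foot [ 0.46 -0.31  0.19] top [ 0.53 -0.32  0.34]
```

```bash
cat >> h.py <<'E'
def pick(n,s):
    arm.move_to(*grasp(n,s,.10)); p,R=grasp(n,s,.003); arm.move_l(p,feed=.12)
    arm.grip(.05); print("width",arm.current_width(),"F",arm.current_force())
    arm.move_l(grasp(n,s,.25)[0],feed=.25)
    print("lifted",arm.current_width(),arm.current_t())
E
python3 - <<'E'
from h import *
pick("P2",1)
arm.move_to(*place(-.1,1,gap=.1,dz=.2)); print(arm.current_t(),arm.current_ee_pos(),arm.current_width())
arm.move_l(place(-.1,1,gap=.03,dz=.02)[0],feed=.15);print(arm.current_t(),arm.current_force())
crop("side",215,180,180,150,4.4,"d1.png")
E
```

```text
width 0.06009093677881834 F [-0.92365258 -0.82205209  5.82455745]
lifted 0.05963013503839604 4.95
7.0417 [ 0.51206639 -0.29519082  0.29594086] 0.06006129799404752
8.4833 [ 0.18779997  0.0759703  -1.37025163]
```

View pics/d1.png

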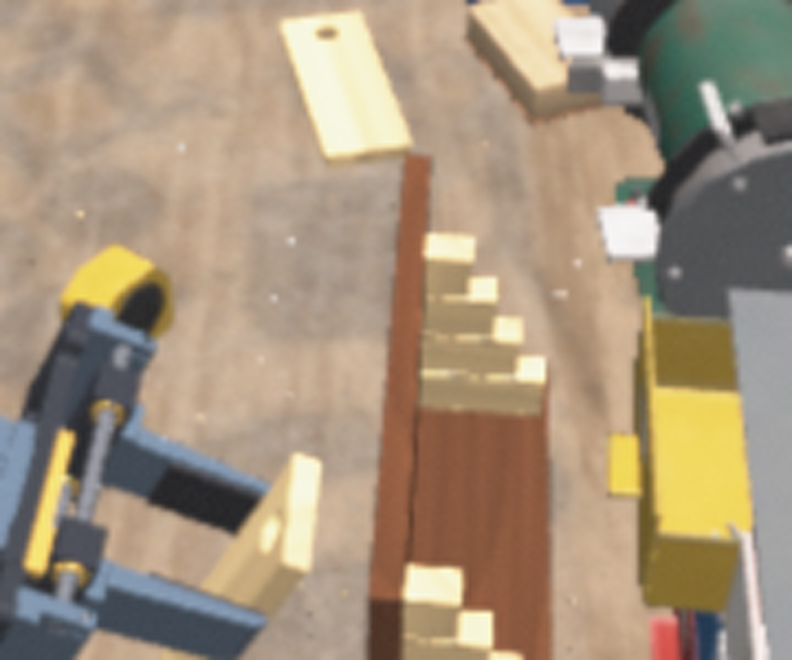

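```bash
cat >> h.py <<'E'
def touch(d,thr,F0,nmax=20,step=.001):
    """step along d until the outside force against d exceeds thr"""
    for i in range(nmax):
        f=-(np.array(arm.current_force())-F0)@d
        if f>thr: break
        arm.move_l(np.array(arm.current_ee_pos())*0+P[0]+d*step,feed=.02); P[0]=P[0]+d*step
    print("steps",i,"f",round(f,2),"F",np.round(np.array(arm.current_force())-F0,2),"t",arm.current_t())
P=[None]
def lean(y,s):
    P[0]=place(y,s,gap=.012,dz=.005)[0]; arm.move_l(P[0],feed=.08); arm.sleep(.2)
    F0=np.array(arm.current_force())
    touch(-up,1.5,F0); 
    F1=np.array(arm.current_force()); touch(bx,2.5,F1,nmax=28)
    arm.sleep(.5); print("held F",np.round(np.array(arm.current_force())-F0,2),P[0],place(y,s)[0])
E
python3 - <<'E'
from h import *
lean(-.1,1)
crop("side",215,180,180,150,4.4,"d2.png")
E
```

```text
steps 3 f 3.28 F [-0.21  0.61  3.28] t 9.925
steps 9 f 13.63 F [-13.71  -0.74   3.18] t 12.175
held F [-13.43   0.57   6.59] [ 0.60853608 -0.30249927  0.09800755] [ 0.61152877 -0.30270854  0.09600755]
```

View pics/d2.png

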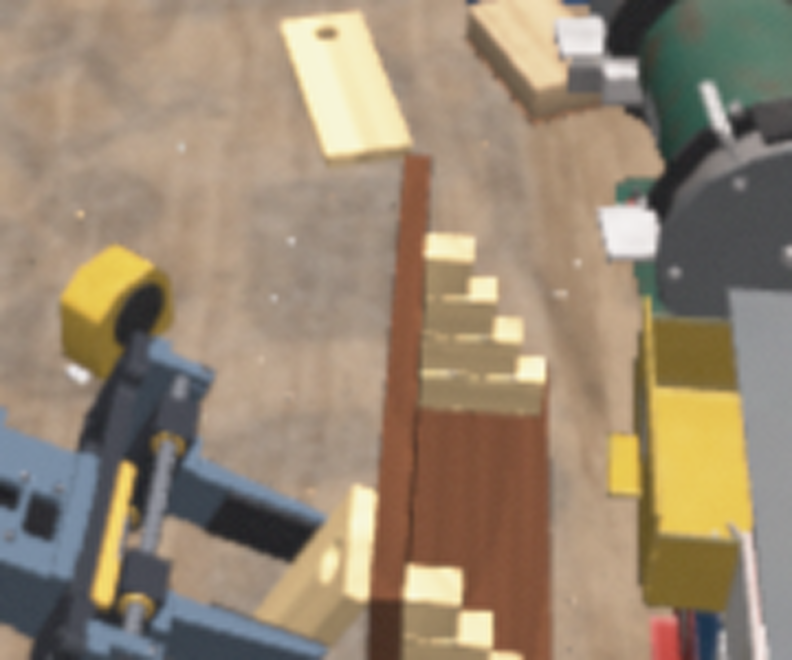

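```bash
cat >> h.py <<'E'
def release(y,s):
    arm.grip(.088); R=np.array(arm.current_tool_rot()); p=np.array(arm.current_ee_pos())
    arm.move_l(p-R[:,2]*.09,feed=.1)
    p2=p-R[:,2]*.09+up*.15; arm.move_l(p2,feed=.2); print("clear",arm.current_t(),arm.current_width())
E
python3 - <<'E'
from h import *
p=np.array(arm.current_ee_pos())
arm.move_l(p-bx*.0006,feed=.01); arm.sleep(.4); print(np.round(arm.current_force(),2))
release(-.1,1)
crop("side",215,180,180,150,4.4,"d3.png")
arm.move_to(*grasp("P1",-1,.25)); print(arm.current_t())
im=arm.snapshot("top");cv2.imwrite("pics/top_a.png",im[:,:,::-1])
E
```

```text
[1.63 1.79 5.31]
clear 15.95 0.08786857728586243
17.9917
```

View pics/d3.png

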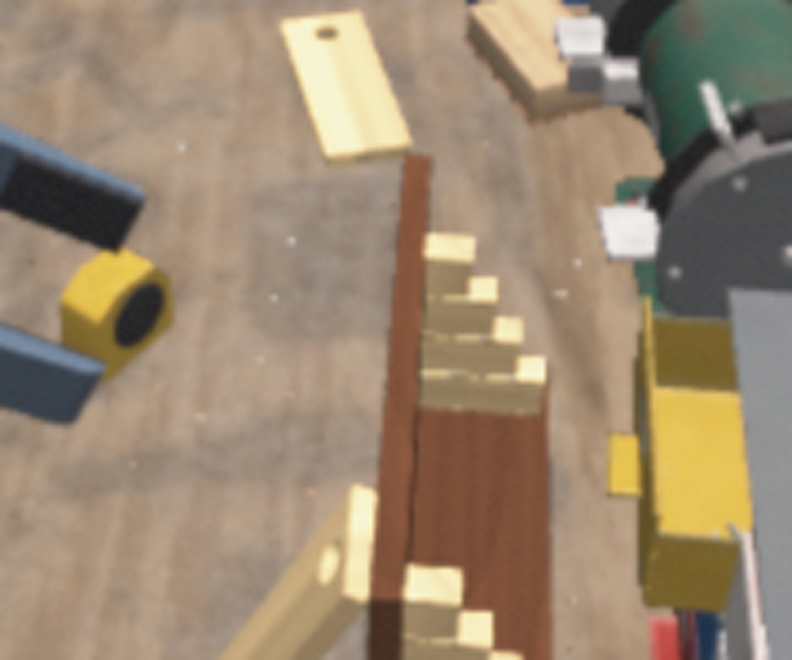

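Run:
```python
from h import *
pick("P1",-1)
y,s=.06,-1
arm.move_to(*place(y,s,gap=.1,dz=.2)); arm.move_l(place(y,s,gap=.03,dz=.02)[0],feed=.15)
P[0]=place(y,s,gap=.012,dz=.005)[0]; arm.move_l(P[0],feed=.08); arm.sleep(.2)
F0=np.array(arm.current_force()); touch(-up,1.5,F0,step=.0005,nmax=30)
arm.sleep(.2);F1=np.array(arm.current_force()); touch(bx,3.5,F1,nmax=45,step=.0004)
arm.sleep(.4); print("held F",np.round(np.array(arm.current_force())-F0,2),(P[0]-place(y,s)[0]).round(4),arm.current_width(),arm.current_t())
crop("side",215,160,180,150,4.4,"e1.png")
```

```text
width 0.05965827539764394 F [-1.42943177 -0.76521789  4.69958702]
lifted 0.059835526208805896 21.3333
steps 13 f 6.46 F [-0.02  0.47  6.46] t 28.6167
steps 18 f 7.45 F [-7.43  0.48 -1.48] t 33.3167
held F [-7.42 -0.46  5.38] [-0.0048  0.0003 -0.0015] 0.059767373623252226 33.7167
```

View pics/e1.png

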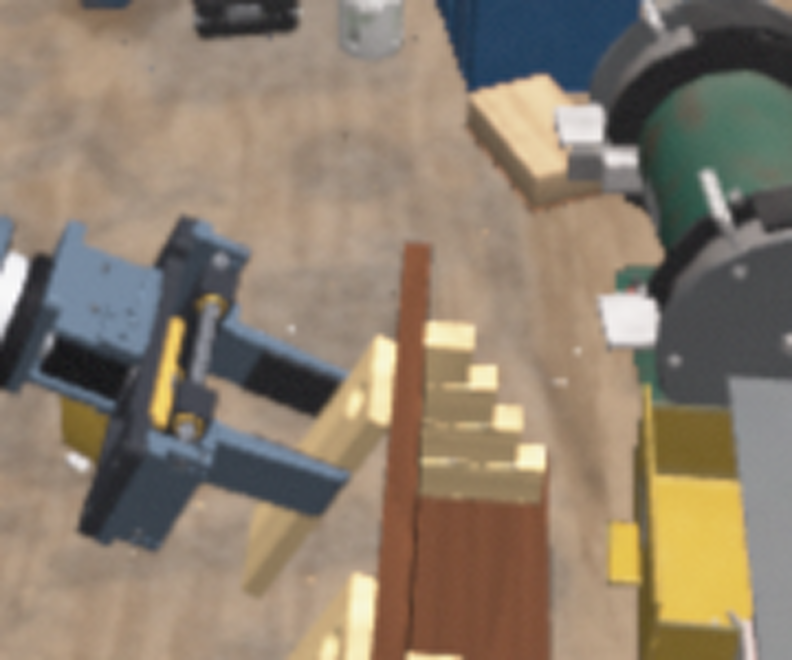

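Run:
```python
from h import *
p=place(.06,-1)[0]
arm.move_l(np.array(arm.current_ee_pos())-bx*.0002,feed=.01); arm.sleep(.3); print(np.round(arm.current_force(),2))
release(.06,-1)
R=np.array(arm.current_tool_rot());p=np.array(arm.current_ee_pos());arm.move_l(p+up*.1-bx*.05,feed=.2)
a=arm.snapshot("side")[170:330,205:415,::-1];cv2.imwrite("pics/f1.png",cv2.resize(a,None,fx=3.7,fy=3.7,interpolation=cv2.INTER_CUBIC))
b=arm.snapshot("top")[130:200,290:470,::-1];cv2.imwrite("pics/f2.png",cv2.resize(b,None,fx=4.4,fy=4.4,interpolation=cv2.INTER_CUBIC))
print(arm.current_t())
```

```text
[-1.36  0.19  3.  ]
clear 37.0917 0.08786428055630623
37.9917
```

View pics/f1.png

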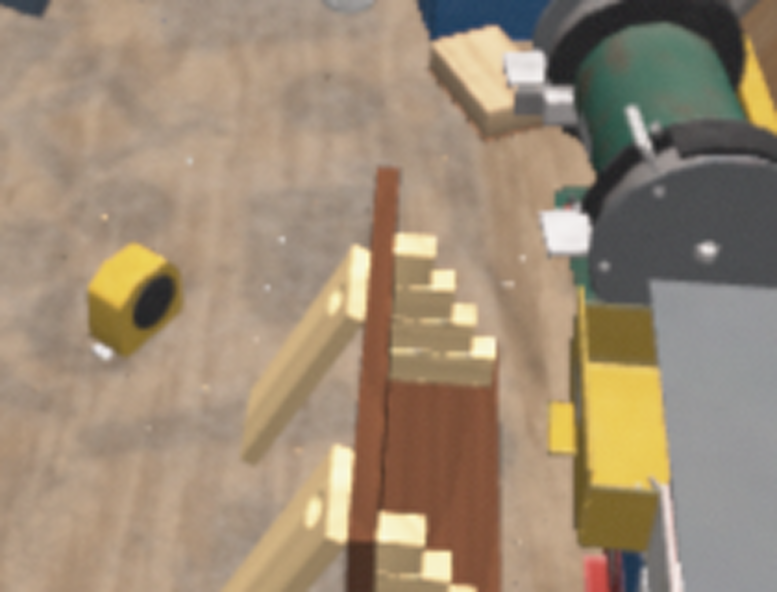

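View pics/f2.png

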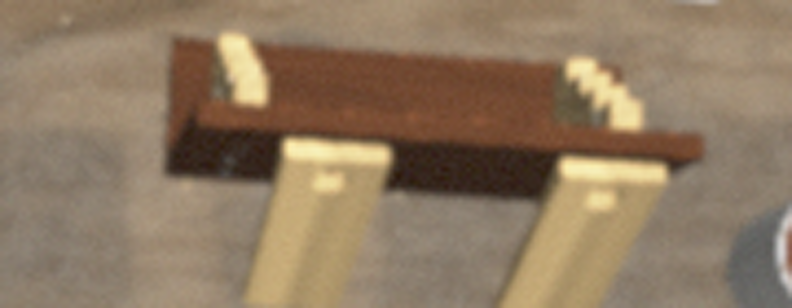

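Run:
```python
from h import *
w=px2w("side",205+250/3.7,170+460/3.7,.0)-B0;print("foot corner board frame",w@bx,w@by)
for n,C in(("L",[(284,142),(390,150)]),("R",[(562,160),(667,168)])):
    W=[px2w("top",290+u/4.4,130+v/4.4,.148)-B0 for u,v in C];print(n,[(round(w@bx,4),round(w@by,4)) for w in W])
arm.sleep(.5);arm.sign_off();print(arm.current_t())
```

```text
foot corner board frame -0.07529544645441694 0.03576373558037953
L [(np.float64(-0.0046), np.float64(0.0892)), (np.float64(-0.0052), np.float64(0.0277))]
R [(np.float64(-0.0045), np.float64(-0.072)), (np.float64(-0.0051), np.float64(-0.1328))]
the job is handed in; nothing more can be done
the job is handed in; nothing more can be done
```

Both panels are standing on their plain ends and leaning against the backboard, hole end up. The job was handed in at about 38.5 s of the 72 s allowed.

**How each was placed:** I held each panel across its width and lowered it until its foot touched the bench. I then moved it forward until its top met the board, and the force at the wrist read about 13 N for the first and 7 N for the second. After at least 0.4 s I eased off slightly and let go.

- **First panel's force:** 13 N was more than the "gentle" touch I wanted, because the steps were too coarse, but it was under the 25 N limit. I used finer steps for the second.
- **Before letting go of the first:** easing off by 0.6 mm took the wall force to about zero. The step of resting while held had been met before that.

**Last checks from the pictures:**
- **Position:** the panel middles are at about +0.058 m and −0.102 m from the board's centre line, so about 160 mm apart and not touching. Both are square to the board to within about 1°.
- **Top edges:** they measure 4.5 to 5 mm short of the board plane I measured at the start. The second panel met the board 4.8 mm before the expected point and the first about 3 mm before, so this looks like an offset in my board measurement. I did not measure the released contact directly.
- **Lean:** I measured one foot corner, on the left panel, which puts its lean at about 25°. I judged the right panel's lean by eye only.
- **Bystanders:** no contact was noticed. The tape measure looks unmoved in the last picture. I did not re-measure it, the bottle or the battery.

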